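# Level a sprung stock shelf and hold the spirit level down

### The job

Level the small white shelf as it will stand under load: first press the spirit level down onto it, near the end by the foot, until the sprung shelf is fully down, to see how far the bubble is off. Then turn the black winged knob of the levelling foot clockwise until, with the spirit level pressed fully down again, the whole bubble lies between the two black lines, and finish like that: still pressing the level down on the shelf with the bubble between the lines. The level stays lying along the shelf, and the other things stay where they are.

Things in the scene. Friction and masses are not known exactly. Their poses are not given: they have to be found in the camera images.
- rack: Stand of the shelf, fixed to the table, 200 x 430 mm, yawed. Origin on the table below the middle of the shelf; z up; its y axis runs along the shelf: the shelf rests on a ridge 150 mm from the origin at the +y end and on the levelling foot at the -y end.
- shelf_mid (a point): Middle of the top face of the white steel shelf board (180 mm in x, 320 mm in y, 15 mm thick, 0.8 kg, loose but kept in place by low corner posts), about 65 mm above the table. Axes as for the rack; z is the board's normal.
- cushion (a joint): How far the sprung levelling foot is pressed down, m: 0 when let go (it springs back up), 0.006 at its stop, fully down. The spring gives way to 3 to 7 N pressed on the half of the level nearer the foot; press with 8 N or more to hold it at the stop. Fully down, the shelf is about 0.017 rad lower at the foot end than when let go, so the bubble then stands about 10 mm farther from the foot than when let go.
- foot (a joint): Angle of the knob, rad; grows clockwise seen from above (stops at 0 and 3.1; stays where left; up to 0.4 N m to turn). It turns a slanting cam that raises the shelf's foot end: slowly near 0, up to 12 mm (0.034 rad, 20 mm of bubble) per rad near 1.6. Starts at 0.45 to 0.95, needs 0.4 to 1.5 more. Shelf and bubble follow as it turns; while it is gripped the bubble may read 1 to 2 mm off.
- foot_grip (a point): Grip point of the knob, on its upright axis in the middle of its black wing (a bar 48 mm long in x, 14 mm wide in y, 34 mm tall) and 104 mm above the table, 235 mm from the rack's origin along -y; the wing spans 86 to 120 mm above the table, and nothing higher than 75 mm lies within 65 mm of the axis. The point's x axis runs along the wing and turns with the knob.
- level: Spirit level, a loose aluminium bar 40 mm wide (x), 200 mm long (y), 32 mm tall, 0.3 kg, lying flat on the shelf along it. Origin at the middle of its underside. A yellow-green vial 76 mm long lies across the middle of its top with two black lines 14.5 mm either side of the centre.
- level_end (a point): Middle of the bare top face (40 x 62 mm) of the level's end nearer the foot, 75 mm from its middle, 32 mm above its underside: a good place to press.
- bubble_mid (a point): Centre of the pale bubble (20 mm long, 14 mm wide) in the vial, 29 mm above the level's underside. Its place along the level (its y in the level's frame) tells the tilt: 0 is centred between the lines, negative (level's -y) is towards the foot; end stops 20 mm either way. It runs to the higher end, about 0.6 m per rad of tilt, and takes about 1.5 s to come to rest. It lies wholly between the lines within 4 mm of the centre.
- vase: Small green printed vase, 48 mm across, 60 mm tall, standing on the shelf's pivot end; leave it.
- jar: Clear jar with a white cap, 52 mm across, 60 mm tall, on the table behind the shelf; leave it.
- scraper: Scraper lying on the table in front of the shelf, 200 mm long; leave it.
- gluestick: Glue stick standing near the foot, 28 mm across, 95 mm tall; leave it.
- tape: Roll of tape, a brown disc 90 mm across and 48 mm tall, on the table to the right; leave it.
- carton: Small brown carton 110 x 160 x 70 mm on the left; leave it.
- spool: Filament spool lying flat, 200 mm across, 58 mm tall, on the left; leave it.

How it is judged:
On the way, in this order (a step that is already met when the one before it is completed fails the run):
1. the spirit level is pressed until the sprung shelf is fully down, before the foot is turned (value of joint cushion above 0.0045 m and contact force between the fingers and level above 2.5 N and value of joint foot below 1 rad), for 0.3 s.
2. the levelling foot has been turned clockwise (value of joint foot above 1.05 rad), for 0.1 s.
At the end, for the whole second after the job is handed in: Fingers press the level with over 2.5 N, foot cushion pressed at least 4.5 of 6 mm, bubble within 4 mm of the middle (between the lines), level flat on the shelf (underside within 4 mm of its top), within 15 degrees of its length and 90 mm of its middle (value of joint cushion above 0.0045 m and contact force between the fingers and level above 2.5 N and z of level in the frame of shelf_mid between -0.004 and 0.004 m and angle between the y axis of level and the y axis of shelf_mid, either way round below 0.26 rad and horizontal distance between level and shelf_mid below 0.09 m and y of bubble_mid in the frame of level between -0.004 and 0.004 m); the arm keeps its last pose, push and grip.
It fails at once if a bystander (vase, jar, scraper, glue stick, tape, carton, spool) is moved by more than 30 mm (distance of any of vase, jar, scraper, gluestick, tape, carton, spool from where it was at the start of the episode above 0.03 m).
It also fails if it takes over 72 s, if anything falls off the work surface, if the arm or the gripper's body presses on something with over 40 N, if the wrist force passes 120 N, or if a joint passes its speed limit or range.

### The arm

A 7-joint arm with a two-finger parallel gripper is mounted at the origin on the work surface. World frame = base frame: x ahead of the robot, y to its left, z up, the work surface at z = 0. Lengths are in m, angles in rad, forces in N, time in s.
With the tool pointing down it reaches from about 0.425 to 0.925 m from the base axis. Payload 6.8 kg.
Tool frame: the origin (TCP) lies at the centre of the arm's flange, where the gripper is bolted on; the fingertips stand 173 mm ahead of it and the grasp point (between the pads) lies 155 mm ahead of it (env.grip_point_offset is the distance from the TCP to the grasp point, in m); x points along the fingers, y is the direction in which the jaws open and shut, and the axes are right-handed (so a half turn about x gives the same grasp; the last joint's range is limited). The gripper opens to 85 mm and grips with 20 to 120 N. Pads are 22 mm wide; open, the fingers measure 114 mm over their backs; the gripper's body (76 mm by 85 mm) begins 54 mm behind the grasp point. The pads swing forward as they close: fully open they stand 13 mm farther back than shut.
Start: joints at [-1.228, 0.477, 0.022, 1.555, -0.011, 1.109, -0.083], TCP at [0.294, 0.608, 0.405] pointing down, gripper open.
Joint ranges: [-2.96, 2.96], [-0.34, 2.1], [-1.41, 1.46], [0.24, 2.44], [-1.37, 4.51], [0.17, 1.92], [-2.96, 2.96]. Speed limits (rad/s): [2.39, 2.39, 3.14, 3.14, 3.14, 3.14, 3.14].

### API

Orientations are given as a unit quaternion [w, x, y, z].
In Python, from station import env gives the robot as it stands.
- The arm moves only by the tool apply_moves, never from a script. Its argument "series" is a list of rows, each an object with "offset": the shift along the world's x, y, z in mm, a list of three; "spin": the turn about the world's z in rad; "hand": the finger opening in mm, from 0 to 85.4. In form: [{"offset": [x, y, z], "spin": spin, "hand": hand}, ...]. A call has exactly 10 rows; each row is the pose to reach, as a shift and turn from the pose measured when the call began; what a row does not reach only later rows make up. A row lasts 1/10 s, in which the tool goes at most 50 mm and 8.59 degrees, less where a joint would pass 70% of its speed; a pose out of reach is approached as far as the arm can. A call with a gripper value outside its range is refused whole. The fingers move at their own pace and stop on an object; "grip_force" is the grip in N (left out, the last holds). Time passes only in rows, so rows that repeat a pose let the fingers close, or fill a call up. It gives the time, the measured TCP pose, the force and the opening at its end, in the units of the state.
- env.read_state(): the state, without advancing time (a new reading comes with each control period).
- env.snapshot(name): name is "scene" or "top"; returns a dict with "img" (420x560x3 uint8, blue, green, red), "range_z" (420x560 float32, m along the optical axis (not along the pixel's ray), 0 where there is no reading), "fx", "fy", "cx", "cy" (pixels), "T" (4x4, takes a point from camera to world coordinates). Camera axes: x right, y up, looking along -z (the intrinsics and any distortion apply to the point x, -y, -z); pixel columns grow to the right and rows downward; lengths in m; the calibration is good to about 2 mm. A picture is of the moment at which its call begins.
- env.sign_off(): hands the job in, once; it reports no verdict.
The state is a dict: "t": time; "joints": joint angles; "joint_vel": joint speeds; "joint_torque": joint torques, N m; "tcp_pos": TCP position; "eef_rot": TCP orientation; "force": force on the tool from outside, world axes, zero at the start; "torque": the same for the moment, N m; "width": finger opening in m.
Only numpy, scipy, OpenCV 4.12 (cv2) and the standard library are available. Lean on these libraries where they do the work, as an engineer would, in place of code of your own. Each camera call takes 0.05 s, during which the arm holds its last target.

## Working session

There is one attempt and no reset: what is moved stays moved. The work goes in short steps, Python scripts to look and compute and a tool call to move; the robot and the scene stay as the last step left them, time stands still between calls to the robot, and variables do not carry over. Pictures are saved under pics/ and viewed, and the job is handed in when it is done.

Besides the shell and the picture viewer there is one more tool, called after "Request:" as a command line: name --argument value ..., lists and objects as JSON in quotes. apply_moves: Moves the arm, as the interface text tells. Its arguments: {"type":"object","properties":{"series":{"type":"array"},"grip_force":{"type":"number"}},"required":["series"]}

```bash
mkdir -p pics; ls
cat > h.py <<'E'
import numpy as np, cv2
from station import env
def snap(name,fn=None):
    s=env.snapshot(name)
    if fn: cv2.imwrite('pics/'+fn,s['img'])
    return s
def ray(s,u,v):
    d=np.array([(u-s['cx'])/s['fx'],-(v-s['cy'])/s['fy'],-1.0])
    T=np.array(s['T']); return T[:3,3],T[:3,:3]@d
def onz(s,u,v,z):
    o,d=ray(s,u,v); return o+d*(z-o[2])/d[2]
def depthpt(s,u,v):
    o,d=ray(s,u,v); return o+d*s['range_z'][int(round(v)),int(round(u))]
E
python3 - <<'E'
from h import *
for n in('scene','top'):
    s=snap(n,n+'0.png'); print(n,s['fx'],s['fy'],s['cx'],s['cy'],np.round(s['T'],3).tolist(),[k for k in s])
st=env.read_state(); print({k:np.round(v,3).tolist() for k,v in st.items()}, env.grip_point_offset)
E
```

```text
pics
scene 484.71812792745186 484.71812792745186 285.53695316285905 206.1603703752295 [[0.881, -0.267, 0.391, 1.106], [0.474, 0.47, -0.745, -1.058], [0.016, 0.841, 0.54, 0.85], [0.0, 0.0, 0.0, 1.0]] ['img', 'range_z', 'fx', 'fy', 'cx', 'cy', 'T']
top 459.2329642541905 459.2329642541905 278.65838931933774 207.9336087651916 [[0.014, 0.996, -0.083, 0.43], [-1.0, 0.012, -0.015, -0.03], [-0.014, 0.083, 0.996, 1.61], [0.0, 0.0, 0.0, 1.0]] ['img', 'range_z', 'fx', 'fy', 'cx', 'cy', 'T']
{'t': 0.1, 'joints': [-1.228, 0.478, 0.022, 1.556, -0.012, 1.109, -0.083], 'joint_vel': [0.001, -0.002, 0.0, -0.001, -0.0, -0.003, 0.0], 'joint_torque': [0.004, -59.776, 1.613, -28.195, 0.013, 0.005, -0.0], 'tcp_pos': [0.294, 0.607, 0.404], 'eef_rot': [0.689, 0.157, 0.689, -0.159], 'force': [0.217, 0.155, -0.552], 'torque': [-0.038, -0.026, 0.064], 'width': 0.085} 0.1547
```

View pics/scene0.png

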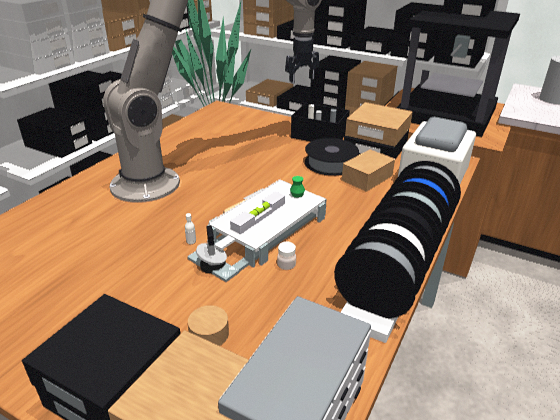

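View pics/top0.png

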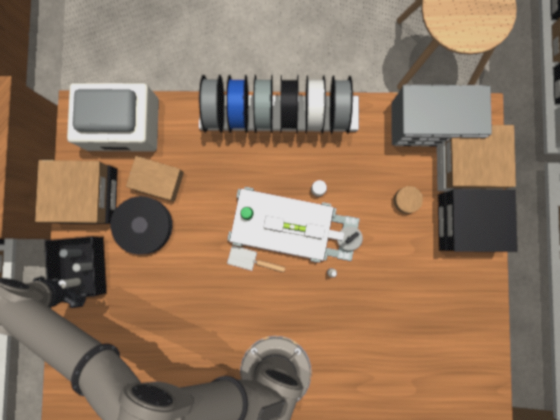

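The scene view shows the shelf with its level near (258,210), the knob at (211,240) and the vase at (298,187). In the top view the shelf is at (282,225), the level's vial at (294,227) and the knob at (350,238). I'll zoom in next.

Run:
```python
from h import *
s=snap('top'); c=s['img'][180:280,220:380]; cv2.imwrite('pics/t1.png',cv2.resize(c,None,fx=5,fy=5,interpolation=cv2.INTER_CUBIC))
a=s
s=snap('scene'); c=s['img'][165:285,175:335]; cv2.imwrite('pics/s1.png',cv2.resize(c,None,fx=5,fy=5,interpolation=cv2.INTER_CUBIC))
for u,v in[(350,238),(294,227),(275,224),(316,231),(332,273)]: print(u,v,depthpt(a,u,v))
for u,v in[(211,240),(262,209),(240,222)]: print(u,v,depthpt(s,u,v))
```

```text
350 238 [ 0.4584954  -0.23796094  0.12230597]
294 227 [ 0.49305074 -0.05766906  0.08749584]
275 224 [0.5016804  0.00519714 0.09785743]
316 231 [ 0.48041164 -0.12985717  0.09825763]
332 273 [ 0.34411422 -0.1832764   0.09454882]
211 240 [ 0.47551257 -0.26371332  0.10359112]
262 209 [ 0.50151242 -0.05165529  0.08683214]
240 222 [ 0.48924973 -0.14886835  0.09539913]
```

View pics/t1.png

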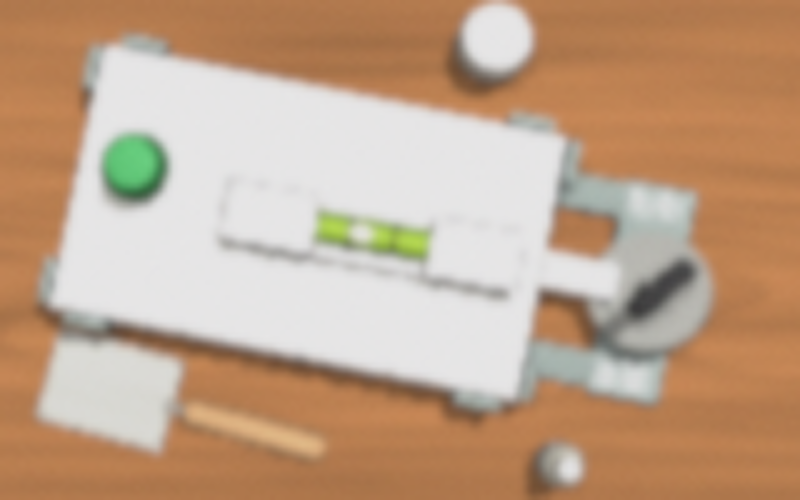

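View pics/s1.png

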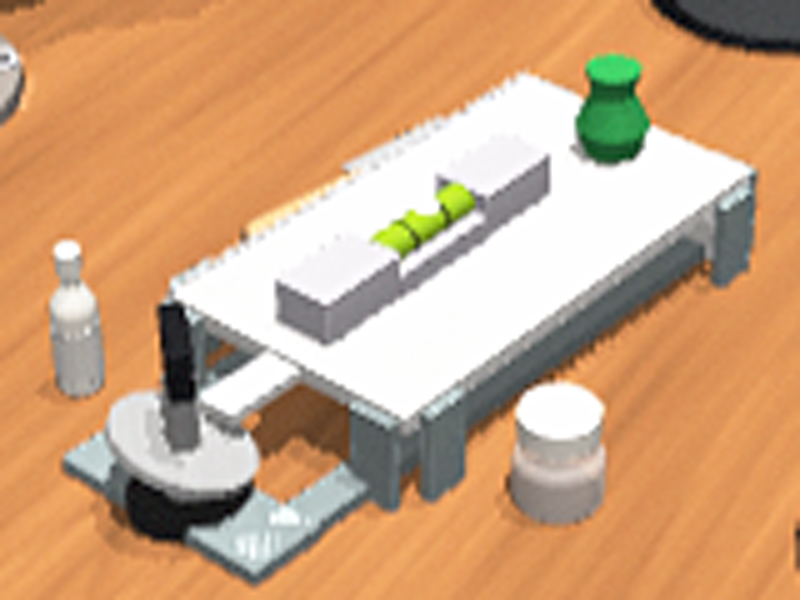

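```bash
cat >> h.py <<'E'
def cloud(s):
    v,u=np.mgrid[0:420,0:560]; z=s['range_z']
    T=np.array(s['T']); d=np.stack([(u-s['cx'])/s['fx']*z,-(v-s['cy'])/s['fy']*z,-z],-1)
    return d@T[:3,:3].T+T[:3,3]
E
python3 - <<'E'
from h import *
for n in('top','scene'):
    s=snap(n); P=cloud(s); im=s['img'].astype(int); ok=s['range_z']>0
    reg=ok&(P[...,0]>.3)&(P[...,0]<.65)&(P[...,1]>-.3)&(P[...,1]<.2)
    def rect(m,name):
        p=P[m]; r=cv2.minAreaRect((p[:,:2]*1000).astype(np.float32)); print(n,name,m.sum(),np.round(r[0],1),np.round(r[1],1),round(r[2],1),'z',np.round(np.percentile(p[:,2],[5,50,95]),4))
    white=im.min(-1)>170
    rect(reg&white&(P[...,2]>.055)&(P[...,2]<.078)&(P[...,1]>-.17),'shelf')
    lv=reg&(P[...,2]>.092)&(P[...,2]<.106)&(P[...,1]>-.18)&(P[...,1]<.05)&(P[...,0]>.44)&(P[...,0]<.54)&(abs(im[...,1]-im[...,0])<40)
    rect(lv,'level')
    dark=reg&(im.max(-1)<75)&(P[...,1]<-.2)&(P[...,2]>.08)
    rect(dark,'wing')
    top=dark&(P[...,2]>.113); 
    if top.sum()>2: rect(top,'wingtop')
    p=P[dark]; print(np.round(p.mean(0),4))
    green=reg&(im[...,1]>im[...,0]+60)&(im[...,2]>im[...,0]+40)&(P[...,2]>.08)
    rect(green,'vial');
E
```

```text
top shelf 4200 [541.  -21.1] [325.8 259.7] 79.4 z [0.0578 0.0637 0.0699]
top level 389 [495.3 -57.3] [199.5  39.8] 80.4 z [0.0924 0.0957 0.1009]
top wing 31 [ 460.9 -241.8] [ 9.7 39.1] 40.6 z [0.1135 0.1198 0.1261]
top wingtop 29 [ 461.4 -242.4] [ 9.7 37.5] 40.6 z [0.115  0.1198 0.1262]
[ 0.4583 -0.2405  0.1196]
top vial 82 [494.2 -58.9] [71.8 15.6] 80.5 z [0.0874 0.0942 0.0987]
scene shelf 2829 [514.   -1.7] [336.5 271.9] 90.0 z [0.0588 0.0628 0.0666]
scene level 318 [494.3 -61. ] [201.7  43.3] 81.0 z [0.0923 0.0947 0.0974]
scene wing 113 [ 462.4 -250.3] [14.  48.1] 41.0 z [0.0907 0.1161 0.1205]
scene wingtop 65 [ 461.8 -249.6] [13.9 46.2] 41.0 z [0.1153 0.1184 0.1211]
[ 0.4683 -0.2572  0.1108]
scene vial 110 [497.  -57.2] [74.4 20.7] 82.4 z [0.0848 0.0915 0.0957]
```

Run:
```python
from h import *
s=snap('top'); P=cloud(s); im=s['img'].astype(int)
m=((im.min(-1)>190)).astype(np.uint8); m[:, 329:]*=1
n,l=cv2.connectedComponents(cv2.erode(m,np.ones((5,5))))
k=l[224,250] if l[224,250] else l[240,290]
mm=cv2.dilate((l==k).astype(np.uint8),np.ones((5,5)))
r=cv2.minAreaRect(np.argwhere(mm)[:,::-1].astype(np.float32)); print(r)
b=cv2.boxPoints(r); W=np.array([onz(s,u,v,.0637) for u,v in b]); print(np.round(W,4))
W2=np.float32([onz(s,u,v,.0637)[:2]*1000 for v,u in np.argwhere(mm)])
r=cv2.minAreaRect(W2); print(r)
c=np.array(r[0])/1000
for yaw in(-9.2,-9.6,-10):
    y=np.array([-np.sin(np.radians(yaw)),np.cos(np.radians(yaw))]); print(yaw,'foot',c-.235*y)
print('lev_end', np.array([.4948,-.0585])-.075*np.array([.167,.986]))
```

```text
((289.1346435546875, 225.32693481445312), (110.60950469970703, 53.539703369140625), 11.309932708740234)
[[ 0.445   0.1577  0.0637]
 [ 0.6232  0.126   0.0637]
 [ 0.554  -0.2414  0.0637]
 [ 0.3777 -0.2066  0.0637]]
((499.9247131347656, -41.13731384277344), (371.93597412109375, 180.24392700195312), 79.53221893310547)
-9.2 foot [ 0.46235263 -0.27311434]
-9.6 foot [ 0.46073406 -0.27284638]
-10 foot [ 0.45911739 -0.27256714]
lev_end [ 0.482275 -0.13245 ]
```

```bash
cat >> h.py <<'E'
from scipy.spatial.transform import Rotation as R
def st():
    q=env.read_state(); w=q['eef_rot']; M=R.from_quat([w[1],w[2],w[3],w[0]]).as_matrix()
    print('t %.2f'%q['t'],'tcp',np.round(q['tcp_pos'],4),'toolx',np.round(M[:,0],3),'jaw deg %.1f'%np.degrees(np.arctan2(M[1,1],M[0,1])),'F',np.round(q['force'],2),'w %.4f'%q['width'],'j',np.round(q['joints'],2))
    return q
def bubble(n,c=(.4948,-.0585),yaw=-9.6,z=.092,fn=None):
    s=env.snapshot(n); T=np.array(s['T']); y=np.array([-np.sin(np.radians(yaw)),np.cos(np.radians(yaw))]); x=np.array([y[1],-y[0]])
    a=np.arange(-50,50.5,.5)/1000; b=np.arange(-12,12.5,.5)/1000
    A,B=np.meshgrid(a,b); p=np.array(c)+A[...,None]*y+B[...,None]*x
    p=np.concatenate([p,np.full(p.shape[:2]+(1,),z)],-1); q=(p-T[:3,3])@T[:3,:3]
    u=(s['cx']+s['fx']*q[...,0]/-q[...,2]).astype(np.float32); v=(s['cy']-s['fy']*q[...,1]/-q[...,2]).astype(np.float32)
    o=cv2.remap(s['img'],u,v,cv2.INTER_CUBIC)
    if fn:
        k=s['img'][165:285,175:335] if n=='scene' else s['img'][180:280,220:380]
        k=cv2.resize(k,None,fx=4,fy=4,interpolation=cv2.INTER_CUBIC); o2=cv2.resize(o,(k.shape[1],120)); cv2.imwrite('pics/'+fn,np.vstack([k,o2]))
    return a*1000,o
E
python3 - <<'E'
from h import *
st()
for n in('top','scene'):
    a,o=bubble(n,fn='b0'+n+'.png'); m=o[16:33].mean(0)
    print(n); print(np.array([np.r_[a[i],m[i]] for i in range(10,191,4)]).astype(int).tolist())
E
```

```text
t 0.35 tcp [0.2941 0.6075 0.4045] toolx [-0. -0. -1.] jaw deg 64.2 F [-0.09 -0.9   0.51] w 0.0853 j [-1.23  0.48  0.02  1.56 -0.01  1.11 -0.08]
top
[[-45, 228, 228, 228], [-43, 226, 226, 226], [-41, 217, 222, 221], [-39, 194, 215, 210], [-37, 160, 207, 192], [-35, 121, 202, 178], [-33, 96, 203, 173], [-31, 83, 205, 172], [-29, 81, 207, 173], [-27, 81, 207, 173], [-25, 81, 207, 172], [-23, 80, 205, 171], [-21, 80, 203, 170], [-19, 80, 197, 166], [-17, 78, 190, 160], [-15, 75, 181, 152], [-13, 74, 179, 150], [-11, 76, 186, 155], [-9, 78, 197, 164], [-7, 80, 202, 169], [-5, 88, 206, 173], [-3, 101, 207, 177], [-1, 126, 209, 186], [1, 154, 212, 197], [3, 179, 216, 208], [5, 199, 219, 216], [7, 206, 220, 218], [9, 207, 220, 219], [11, 199, 216, 213], [13, 184, 208, 203], [15, 158, 199, 188], [17, 131, 194, 176], [19, 103, 196, 169], [21, 87, 201, 170], [23, 81, 205, 172], [25, 80, 207, 173], [27, 80, 207, 173], [29, 80, 206, 172], [31, 82, 205, 171], [33, 89, 202, 171], [35, 111, 201, 175], [37, 141, 204, 184], [39, 181, 211, 201], [41, 209, 219, 216], [43, 225, 225, 225], [45, 228, 228, 
[... 262 characters left out ...]
7, 199], [-21, 49, 239, 200], [-19, 48, 244, 204], [-17, 50, 243, 200], [-15, 44, 207, 165], [-13, 37, 170, 132], [-11, 40, 192, 150], [-9, 45, 229, 184], [-7, 44, 240, 197], [-5, 44, 239, 198], [-3, 36, 237, 194], [-1, 40, 234, 192], [1, 85, 235, 204], [3, 150, 241, 223], [5, 203, 247, 238], [7, 230, 250, 246], [9, 237, 252, 250], [11, 235, 249, 247], [13, 218, 231, 228], [15, 186, 196, 193], [17, 143, 183, 172], [19, 89, 209, 176], [21, 53, 236, 190], [23, 47, 241, 199], [25, 50, 240, 201], [27, 51, 239, 200], [29, 50, 238, 199], [31, 49, 238, 198], [33, 46, 238, 197], [35, 35, 239, 196], [37, 29, 233, 188], [39, 69, 222, 187], [41, 165, 221, 209], [43, 237, 234, 238], [45, 253, 245, 251]]
```

Request:
apply_moves --series '[{"offset": [12,-48,0],"spin": 0,"hand": 0},{"offset": [24,-96,0],"spin": 0,"hand": 0},{"offset": [36,-144,0],"spin": 0,"hand": 0},{"offset": [48,-192,0],"spin": 0,"hand": 0},{"offset": [60,-240,0],"spin": 0,"hand": 0},{"offset": [72,-288,0],"spin": 0,"hand": 0},{"offset": [84,-336,0],"spin": 0,"hand": 0},{"offset": [96,-384,0],"spin": 0,"hand": 0},{"offset": [108,-432,0],"spin": 0,"hand": 0},{"offset": [120,-480,0],"spin": 0,"hand": 0}]'

```text
t: 1.45
tcp_pos: [0.4141, 0.1255, 0.4051]
eef_rot: [0.69, 0.158, 0.689, -0.158]
force: [1.4, 0.2, 0.3]
width: 0.0001
```

Request:
apply_moves --series '[{"offset": [12,-45,0],"spin": -0.1,"hand": 0},{"offset": [24,-90,0],"spin": -0.2,"hand": 0},{"offset": [36,-135,0],"spin": -0.3,"hand": 0},{"offset": [48,-180,0],"spin": -0.4,"hand": 0},{"offset": [60,-225,-10],"spin": -0.4,"hand": 0},{"offset": [68,-258,-30],"spin": -0.4,"hand": 0},{"offset": [68,-258,-70],"spin": -0.4,"hand": 0},{"offset": [68,-258,-105],"spin": -0.4,"hand": 0},{"offset": [68,-258,-120],"spin": -0.4,"hand": 0},{"offset": [68,-258,-120],"spin": -0.4,"hand": 0}]'

```text
t: 2.45
tcp_pos: [0.4813, -0.1323, 0.2831]
eef_rot: [0.643, 0.291, 0.645, -0.292]
force: [0.1, 0.3, 0.3]
width: 0.0001
```

```bash
cat >> h.py <<'E'
def est(n,fn=None,**k):
    a,o=bubble(n,fn=fn,**k); m=o[16:33].mean(0); B=m[:,0]
    def cross(i0,step,f,lev):
        i=i0
        while 0<=i<len(a) and f(B[i],lev): i+=step
        return a[min(max(i,0),len(a)-1)]
    # vial ends: scan outward in from the ends until blue falls below 140
    e0=cross(10,1,lambda b,l:b>l,140); e1=cross(len(a)-11,-1,lambda b,l:b>l,140)
    ins=(a>e0+3)&(a<e1-3)&(B>140); bb=a[ins]
    G=m[:,1]; 
    def dip(lo,hi):
        w=(a>lo)&(a<hi); return a[w][np.argmin(G[w])]
    print(n,'vial %.1f %.1f'%(e0,e1),'bubble',(bb.min(),bb.max()) if len(bb) else None,'b=%.1f'%((bb.min()+bb.max())/2-(e0+e1)/2) if len(bb) else '', 'lines',dip(-19,-9),dip(9,20))
E
python3 - <<'E'
from h import *
st(); est('top',fn='p1t.png'); est('scene',fn='p1s.png')
E
```

```text
t 2.45 tcp [ 0.4813 -0.1323  0.2831] toolx [-0.003  0.    -1.   ] jaw deg 41.3 F [0.13 0.32 0.35] w 0.0001 j [-0.24  0.38  0.47  2.1  -0.26  0.71  1.12]
top vial -42.5 36.5 bubble (np.float64(-0.5), np.float64(15.5)) b=10.5 lines -18.5 16.5
scene vial -36.0 40.0 bubble (np.float64(3.0), np.float64(17.0)) b=8.0 lines -13.5 16.5
```

View pics/p1s.png

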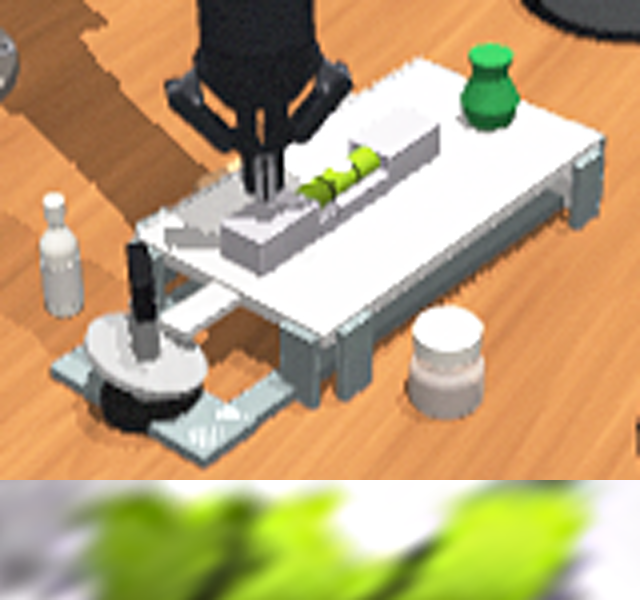

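View pics/p1t.png

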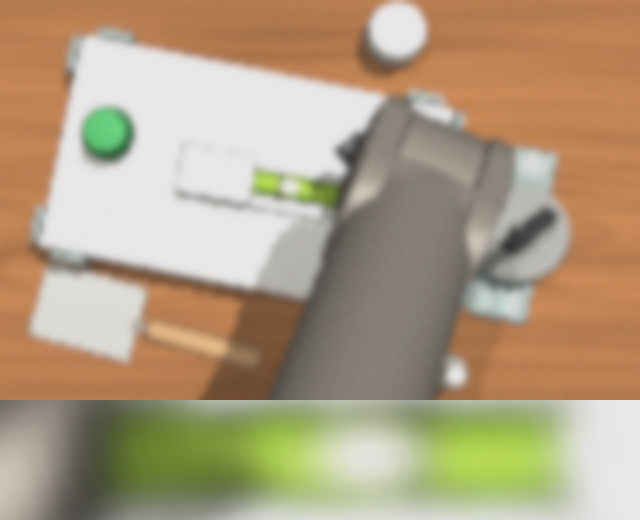

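The scene view shows the closed fingers above the foot-side end of the level at (265,190), with the whole vial visible at (340,175). The top view shows the vial at (295,187), with its foot-side end just beside the gripper. Next I press down.

Request:
apply_moves --series '[{"offset": [0,0,-6],"spin": 0,"hand": 0},{"offset": [0,0,-10],"spin": 0,"hand": 0},{"offset": [0,0,-12],"spin": 0,"hand": 0},{"offset": [0,0,-14],"spin": 0,"hand": 0},{"offset": [0,0,-15],"spin": 0,"hand": 0},{"offset": [0,0,-16],"spin": 0,"hand": 0},{"offset": [0,0,-17],"spin": 0,"hand": 0},{"offset": [0,0,-18],"spin": 0,"hand": 0},{"offset": [0,0,-18],"spin": 0,"hand": 0},{"offset": [0,0,-18],"spin": 0,"hand": 0}]'

```text
t: 3.55
tcp_pos: [0.4825, -0.1327, 0.2677]
eef_rot: [0.645, 0.292, 0.644, -0.292]
force: [-0.8, 0.9, 1.3]
width: 0.0
```

Run:
```python
from h import *
st(); est('top'); est('scene',fn='p2s.png')
```

```text
t 3.55 tcp [ 0.4825 -0.1327  0.2677] toolx [ 0.002  0.    -1.   ] jaw deg 41.3 F [-0.81  0.86  1.31] w 0.0000 j [-0.23  0.41  0.46  2.11 -0.28  0.68  1.14]
top vial -42.0 36.5 bubble (np.float64(-0.5), np.float64(16.0)) b=10.5 lines -14.5 17.5
scene vial -38.0 40.0 bubble (np.float64(3.0), np.float64(17.0)) b=9.0 lines -13.0 16.5
```

Request:
apply_moves --series '[{"offset": [0,0,-1],"spin": 0,"hand": 0},{"offset": [0,0,-2],"spin": 0,"hand": 0},{"offset": [0,0,-3],"spin": 0,"hand": 0},{"offset": [0,0,-4],"spin": 0,"hand": 0},{"offset": [0,0,-5],"spin": 0,"hand": 0},{"offset": [0,0,-6],"spin": 0,"hand": 0},{"offset": [0,0,-7],"spin": 0,"hand": 0},{"offset": [0,0,-7],"spin": 0,"hand": 0},{"offset": [0,0,-7],"spin": 0,"hand": 0},{"offset": [0,0,-7],"spin": 0,"hand": 0}]'

```text
t: 4.65
tcp_pos: [0.4828, -0.1335, 0.2622]
eef_rot: [0.645, 0.293, 0.643, -0.292]
force: [-5.7, -2.1, 22.2]
width: 0.0
```

Run:
```python
from h import *
st(); est('top'); est('scene',fn='p3s.png')
```

```text
t 4.65 tcp [ 0.4828 -0.1335  0.2622] toolx [ 0.003  0.    -1.   ] jaw deg 41.2 F [-5.74 -2.14 22.2 ] w 0.0000 j [-0.22  0.42  0.45  2.11 -0.29  0.66  1.15]
top vial -43.0 36.0 bubble (np.float64(8.0), np.float64(24.0)) b=19.5 lines -16.0 9.5
scene vial -43.0 35.5 bubble (np.float64(6.0), np.float64(24.0)) b=18.8 lines -17.0 9.5
```

Request:
apply_moves --series '[{"offset": [0,0,-1],"spin": 0,"hand": 0},{"offset": [0,0,-1],"spin": 0,"hand": 0},{"offset": [0,0,-1],"spin": 0,"hand": 0},{"offset": [0,0,-1],"spin": 0,"hand": 0},{"offset": [0,0,-1],"spin": 0,"hand": 0},{"offset": [0,0,-1],"spin": 0,"hand": 0},{"offset": [0,0,-1],"spin": 0,"hand": 0},{"offset": [0,0,-1],"spin": 0,"hand": 0},{"offset": [0,0,-1],"spin": 0,"hand": 0},{"offset": [0,0,-1],"spin": 0,"hand": 0}]'

```text
t: 5.75
tcp_pos: [0.4828, -0.1337, 0.2623]
eef_rot: [0.645, 0.293, 0.643, -0.291]
force: [-6.1, 0.5, 19.3]
width: -0.0001
```

Run:
```python
from h import *
st(); est('top',z=.089,fn='p4t.png'); est('scene',z=.089,fn='p4s.png')
s=snap('top'); print(depthpt(s,275,224),depthpt(s,300,228))
```

```text
t 5.75 tcp [ 0.4828 -0.1337  0.2623] toolx [ 0.003  0.001 -1.   ] jaw deg 41.2 F [-6.15  0.45 19.27] w -0.0001 j [-0.22  0.42  0.45  2.11 -0.29  0.66  1.15]
top vial -44.0 36.0 bubble (np.float64(11.0), np.float64(27.0)) b=23.0 lines -15.5 10.0
scene vial -40.5 39.0 bubble (np.float64(13.0), np.float64(28.0)) b=21.2 lines -14.0 15.5
[0.50197168 0.00533792 0.09174028] [ 0.48999166 -0.07756234  0.08770149]
```

View pics/p4s.png

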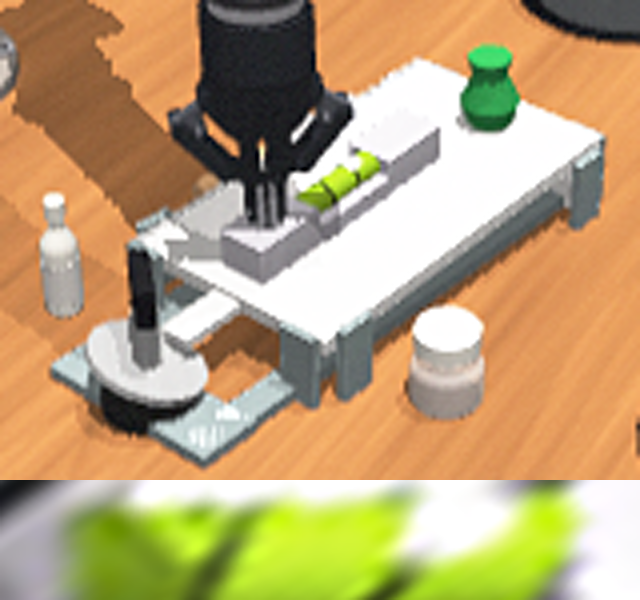

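View pics/p4t.png

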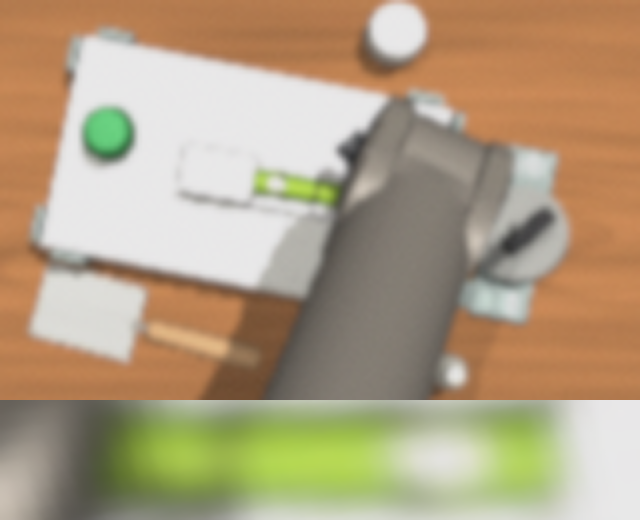

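The bubble rests about 19 mm away from the foot with the shelf fully down, at 19 N. In the scene crop it is at (465,520) on the strip, beyond the far line. By the cam law, the knob needs about 1.0 rad more. I'll lift and move over to the knob.

Request:
apply_moves --series '[{"offset": [0,0,10],"spin": 0,"hand": 0},{"offset": [0,0,40],"spin": 0,"hand": 0},{"offset": [0,0,70],"spin": 0,"hand": 0},{"offset": [-8,-45,75],"spin": 0,"hand": 30},{"offset": [-16,-90,75],"spin": 0,"hand": 50},{"offset": [-21,-114,75],"spin": 0,"hand": 50},{"offset": [-21,-114,75],"spin": 0,"hand": 50},{"offset": [-21,-114,75],"spin": 0,"hand": 50},{"offset": [-21,-114,75],"spin": 0,"hand": 50},{"offset": [-21,-114,75],"spin": 0,"hand": 50}]'

```text
t: 6.9
tcp_pos: [0.4623, -0.2462, 0.337]
eef_rot: [0.645, 0.293, 0.644, -0.29]
force: [0.5, 0.0, 0.2]
width: 0.0499
```

Run:
```python
from h import *
st(); est('top',z=.092); est('scene',z=.092)
s=snap('scene'); cv2.imwrite('pics/k1.png',cv2.resize(s['img'][150:285,160:320],None,fx=4,fy=4,interpolation=cv2.INTER_CUBIC))
```

```text
t 6.90 tcp [ 0.4623 -0.2462  0.337 ] toolx [ 0.003  0.002 -1.   ] jaw deg 41.3 F [0.45 0.   0.25] w 0.0499 j [-0.07  0.34  0.54  2.01 -0.24  0.85  1.33]
top vial -35.5 37.0 bubble (np.float64(-3.5), np.float64(13.0)) b=4.0 lines -13.0 15.5
scene vial -34.5 40.5 bubble (np.float64(-1.0), np.float64(14.5)) b=3.8 lines -12.5 17.5
```

View pics/k1.png

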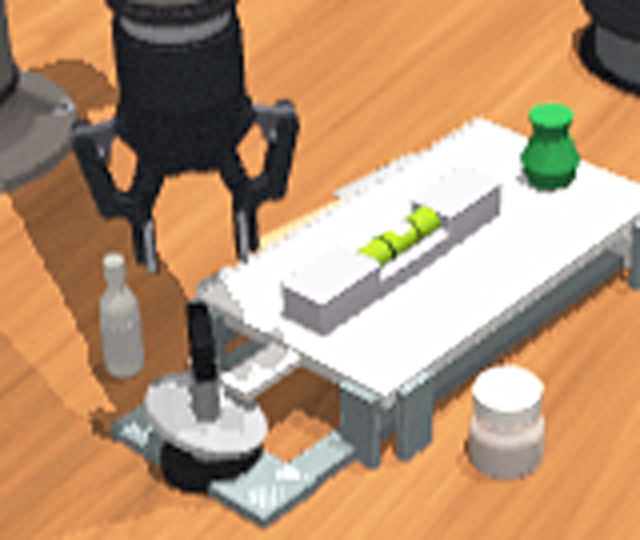

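The open fingers straddle the wing: fingers at about (150,260) and (245,250), wing at (202,340). The wing appears edge-on, in line with the gap. I descend next.

Request:
apply_moves --series '[{"offset": [0,-1,-20],"spin": 0,"hand": 50},{"offset": [0,-1,-40],"spin": 0,"hand": 50},{"offset": [0,-1,-60],"spin": 0,"hand": 50},{"offset": [0,-1,-72],"spin": 0,"hand": 50},{"offset": [0,-1,-78],"spin": 0,"hand": 50},{"offset": [0,-1,-78],"spin": 0,"hand": 50},{"offset": [0,-1,-78],"spin": 0,"hand": 50},{"offset": [0,-1,-78],"spin": 0,"hand": 50},{"offset": [0,-1,-78],"spin": 0,"hand": 50},{"offset": [0,-1,-78],"spin": 0,"hand": 50}]'

```text
t: 8.05
tcp_pos: [0.4622, -0.2479, 0.2596]
eef_rot: [0.645, 0.293, 0.643, -0.291]
force: [-0.6, -0.2, 0.8]
width: 0.0502
```

Run:
```python
from h import *
st(); est('top',z=.092); est('scene',z=.092)
s=snap('scene'); cv2.imwrite('pics/k2.png',cv2.resize(s['img'][150:285,160:320],None,fx=4,fy=4,interpolation=cv2.INTER_CUBIC))
```

```text
t 8.05 tcp [ 0.4622 -0.2479  0.2596] toolx [ 0.004  0.001 -1.   ] jaw deg 41.3 F [-0.64 -0.17  0.82] w 0.0502 j [-0.    0.46  0.48  2.06 -0.33  0.69  1.41]
top vial -35.5 37.0 bubble (np.float64(0.0), np.float64(16.5)) b=7.5 lines -13.0 18.0
scene vial -34.5 40.5 bubble (np.float64(3.0), np.float64(17.0)) b=7.0 lines -12.5 18.0
```

View pics/k2.png

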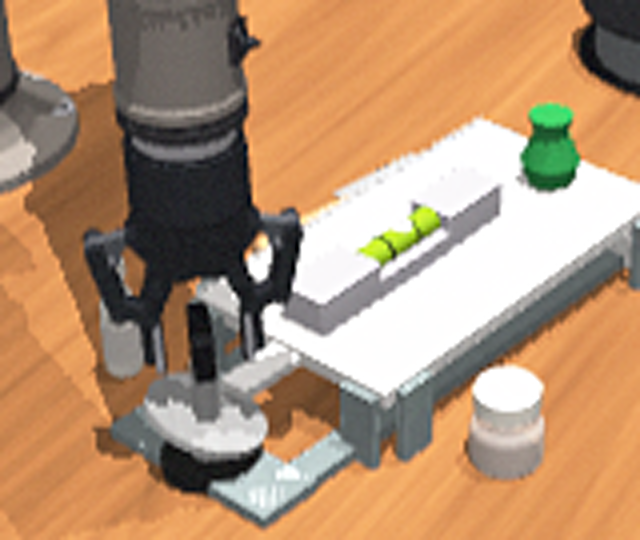

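Request:
apply_moves --series '[{"offset": [0,0,0],"spin": 0,"hand": 25},{"offset": [0,0,0],"spin": 0,"hand": 5},{"offset": [0,0,0],"spin": 0,"hand": 5},{"offset": [0,0,0],"spin": 0,"hand": 5},{"offset": [0,0,0],"spin": 0,"hand": 5},{"offset": [0,0,0],"spin": 0,"hand": 5},{"offset": [0,0,0],"spin": 0,"hand": 5},{"offset": [0,0,0],"spin": 0,"hand": 5},{"offset": [0,0,0],"spin": 0,"hand": 5},{"offset": [0,0,0],"spin": 0,"hand": 5}]' --grip_force 60

```text
t: 9.2
tcp_pos: [0.4617, -0.2482, 0.2592]
eef_rot: [0.645, 0.293, 0.643, -0.291]
force: [-4.0, -2.7, 2.9]
width: 0.0134
```

Run:
```python
from h import *
st(); est('top',z=.092); est('scene',z=.092)
```

```text
t 9.20 tcp [ 0.4617 -0.2482  0.2592] toolx [ 0.003  0.001 -1.   ] jaw deg 41.2 F [-4.03 -2.73  2.86] w 0.0134 j [-0.    0.46  0.48  2.06 -0.33  0.69  1.41]
top vial -35.5 37.0 bubble (np.float64(1.5), np.float64(17.5)) b=8.8 lines -13.0 18.0
scene vial -35.5 40.0 bubble (np.float64(3.5), np.float64(19.0)) b=9.0 lines -12.5 16.0
```

Gripped at a width of 13.4 mm. I'll turn 0.9 rad first and then check.

Request:
apply_moves --series '[{"offset": [0,0,0],"spin": -0.12,"hand": 5},{"offset": [0,0,0],"spin": -0.24,"hand": 5},{"offset": [0,0,0],"spin": -0.36,"hand": 5},{"offset": [0,0,0],"spin": -0.48,"hand": 5},{"offset": [0,0,0],"spin": -0.6,"hand": 5},{"offset": [0,0,0],"spin": -0.72,"hand": 5},{"offset": [0,0,0],"spin": -0.84,"hand": 5},{"offset": [0,0,0],"spin": -0.9,"hand": 5},{"offset": [0,0,0],"spin": -0.9,"hand": 5},{"offset": [0,0,0],"spin": -0.9,"hand": 5}]'

```text
t: 10.3
tcp_pos: [0.4605, -0.2484, 0.2587]
eef_rot: [-0.453, -0.543, -0.453, 0.543]
force: [-7.0, -3.2, 3.0]
width: 0.0131
```

Request:
apply_moves --series '[{"offset": [0,0,0],"spin": 0,"hand": 5},{"offset": [0,0,0],"spin": 0,"hand": 5},{"offset": [0,0,0],"spin": 0,"hand": 5},{"offset": [0,0,0],"spin": 0,"hand": 5},{"offset": [0,0,0],"spin": 0,"hand": 5},{"offset": [0,0,0],"spin": 0,"hand": 5},{"offset": [0,0,0],"spin": 0,"hand": 5},{"offset": [0,0,0],"spin": 0,"hand": 5},{"offset": [0,0,0],"spin": 0,"hand": 5},{"offset": [0,0,0],"spin": 0,"hand": 5}]'

```text
t: 11.3
tcp_pos: [0.4604, -0.2484, 0.2586]
eef_rot: [-0.453, -0.543, -0.453, 0.543]
force: [-4.2, -2.5, 2.3]
width: 0.0132
```

Run:
```python
from h import *
st(); est('top',z=.095,fn='r1t.png'); est('scene',z=.095,fn='r1s.png')
```

```text
t 11.30 tcp [ 0.4604 -0.2484  0.2586] toolx [-0.    -0.001 -1.   ] jaw deg -10.3 F [-4.16 -2.53  2.34] w 0.0132 j [-0.18  0.53  0.72  2.08 -0.52  0.72  0.69]
top vial -34.5 38.0 bubble (np.float64(-11.0), np.float64(5.5)) b=-4.5 lines -13.0 17.0
scene vial -31.5 42.0 bubble (np.float64(-7.5), np.float64(6.5)) b=-5.8 lines -10.0 19.5
```

View pics/r1s.png

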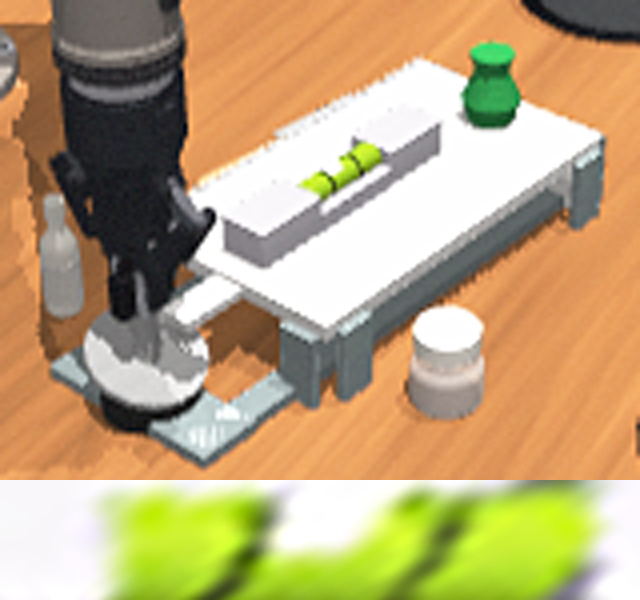

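View pics/r1t.png

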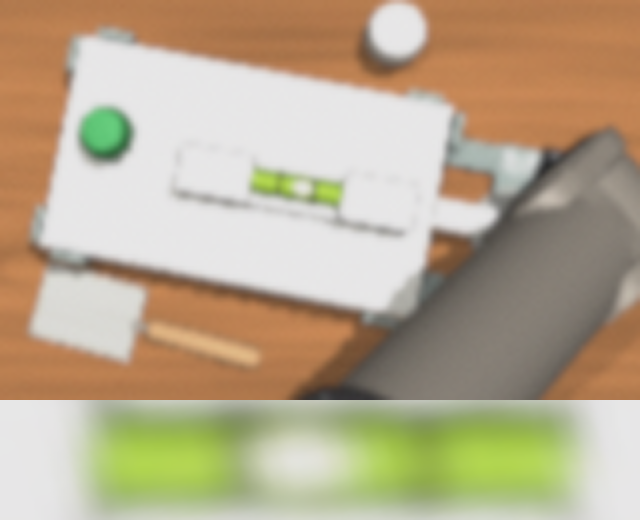

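The knob turned 0.90 rad. The bubble now reads about -5 mm in both views (bubble at strip x≈320 of the scene crop), while the let-go reading has to be about -10.5. Allowing for grip bias, I turn another 0.22 rad.

Request:
apply_moves --series '[{"offset": [0,0,0],"spin": -0.1,"hand": 5},{"offset": [0,0,0],"spin": -0.2,"hand": 5},{"offset": [0,0,0],"spin": -0.22,"hand": 5},{"offset": [0,0,0],"spin": -0.22,"hand": 5},{"offset": [0,0,0],"spin": -0.22,"hand": 5},{"offset": [0,0,0],"spin": -0.22,"hand": 50},{"offset": [0,0,0],"spin": -0.22,"hand": 50},{"offset": [0,0,0],"spin": -0.22,"hand": 50},{"offset": [0,0,0],"spin": -0.22,"hand": 50},{"offset": [0,0,0],"spin": -0.22,"hand": 50}]'

```text
t: 12.4
tcp_pos: [0.4607, -0.2482, 0.2587]
eef_rot: [-0.391, -0.589, -0.39, 0.59]
force: [0.1, 1.2, -0.4]
width: 0.0497
```

Request:
apply_moves --series '[{"offset": [0,0,20],"spin": 0,"hand": 50},{"offset": [0,0,40],"spin": 0,"hand": 50},{"offset": [0,0,60],"spin": 0,"hand": 50},{"offset": [0,0,78],"spin": 0,"hand": 50},{"offset": [0,0,78],"spin": 0,"hand": 50},{"offset": [0,0,78],"spin": 0,"hand": 50},{"offset": [0,0,78],"spin": 0,"hand": 50},{"offset": [0,0,78],"spin": 0,"hand": 50},{"offset": [0,0,78],"spin": 0,"hand": 50},{"offset": [0,0,78],"spin": 0,"hand": 50}]'

```text
t: 13.4
tcp_pos: [0.4606, -0.2482, 0.3363]
eef_rot: [-0.391, -0.589, -0.39, 0.59]
force: [0.2, -0.8, 0.3]
width: 0.05
```

Run:
```python
from h import *
st(); est('top',z=.096); est('scene',z=.096,fn='r2s.png')
s=snap('top');print(depthpt(s,316,230))
```

```text
t 13.40 tcp [ 0.4606 -0.2482  0.3363] toolx [-0.001 -0.001 -1.   ] jaw deg -22.9 F [ 0.23 -0.84  0.32] w 0.0500 j [-0.33  0.43  0.9   2.03 -0.44  0.89  0.42]
top vial -34.5 39.0 bubble (np.float64(-17.0), np.float64(-0.5)) b=-11.0 lines -18.5 17.5
scene vial -28.5 43.5 bubble (np.float64(-11.0), np.float64(0.5)) b=-12.8 lines -9.5 19.5
[ 0.48375561 -0.12994648  0.0965639 ]
```

View pics/r2s.png

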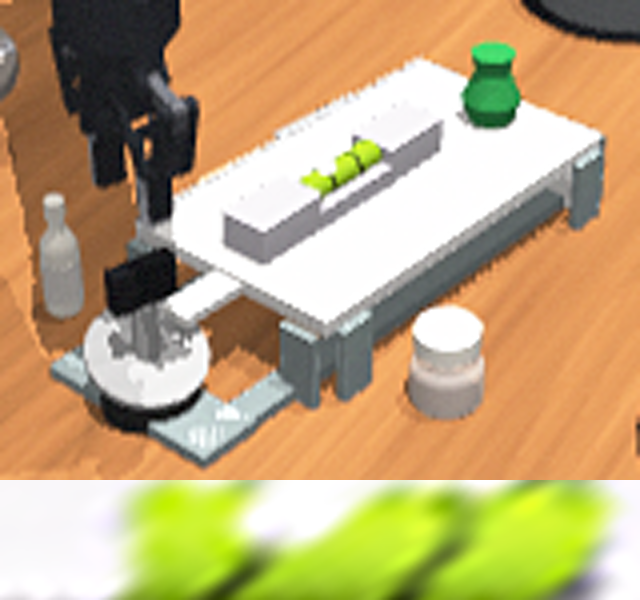

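Request:
apply_moves --series '[{"offset": [7,38,0],"spin": 0.12,"hand": 20},{"offset": [14,76,0],"spin": 0.24,"hand": 0},{"offset": [22,115,0],"spin": 0.36,"hand": 0},{"offset": [22,115,0],"spin": 0.48,"hand": 0},{"offset": [22,115,0],"spin": 0.6,"hand": 0},{"offset": [22,115,0],"spin": 0.72,"hand": 0},{"offset": [22,115,-10],"spin": 0.84,"hand": 0},{"offset": [22,115,-20],"spin": 0.96,"hand": 0},{"offset": [22,115,-35],"spin": 1.1,"hand": 0},{"offset": [22,115,-46],"spin": 1.1,"hand": 0}]'

```text
t: 14.55
tcp_pos: [0.4825, -0.1333, 0.2899]
eef_rot: [0.642, 0.298, 0.641, -0.298]
force: [0.1, -1.0, 0.7]
width: 0.0002
```

Run:
```python
from h import *
st(); est('top',z=.096,fn='q1t.png'); est('scene',z=.096,fn='q1s.png')
```

```text
t 14.55 tcp [ 0.4825 -0.1333  0.2899] toolx [ 0.001 -0.001 -1.   ] jaw deg 40.2 F [ 0.07 -0.96  0.68] w 0.0002 j [-0.33  0.39  0.59  2.1  -0.32  0.73  1.16]
top vial -42.0 39.0 bubble (np.float64(-16.5), np.float64(-1.0)) b=-7.2 lines -18.5 17.5
scene vial -31.0 43.5 bubble (np.float64(-7.0), np.float64(0.0)) b=-9.8 lines -9.5 19.5
```

View pics/q1s.png

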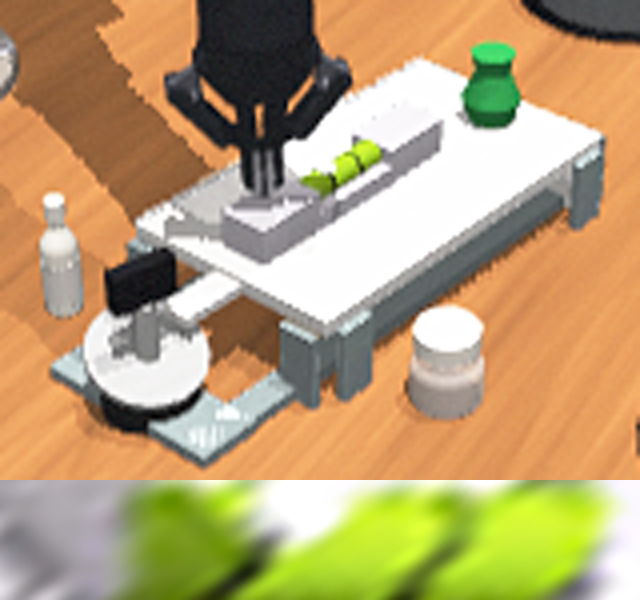

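The closed fingers are at (262,185), over the foot end of the level, with a small gap. Pressing down now.

Request:
apply_moves --series '[{"offset": [0,0,-5],"spin": 0,"hand": 0},{"offset": [0,0,-9],"spin": 0,"hand": 0},{"offset": [0,0,-12],"spin": 0,"hand": 0},{"offset": [0,0,-14],"spin": 0,"hand": 0},{"offset": [0,0,-16],"spin": 0,"hand": 0},{"offset": [0,0,-17],"spin": 0,"hand": 0},{"offset": [0,0,-18],"spin": 0,"hand": 0},{"offset": [0,0,-19],"spin": 0,"hand": 0},{"offset": [0,0,-19],"spin": 0,"hand": 0},{"offset": [0,0,-19],"spin": 0,"hand": 0}]'

```text
t: 15.65
tcp_pos: [0.482, -0.134, 0.2712]
eef_rot: [0.64, 0.299, 0.641, -0.3]
force: [-4.0, -1.8, 14.6]
width: 0.0
```

Request:
apply_moves --series '[{"offset": [0,0,-0.5],"spin": 0,"hand": 0},{"offset": [0,0,-1],"spin": 0,"hand": 0},{"offset": [0,0,-1],"spin": 0,"hand": 0},{"offset": [0,0,-1],"spin": 0,"hand": 0},{"offset": [0,0,-1],"spin": 0,"hand": 0},{"offset": [0,0,-1],"spin": 0,"hand": 0},{"offset": [0,0,-1],"spin": 0,"hand": 0},{"offset": [0,0,-1],"spin": 0,"hand": 0},{"offset": [0,0,-1],"spin": 0,"hand": 0},{"offset": [0,0,-1],"spin": 0,"hand": 0}]'

```text
t: 16.65
tcp_pos: [0.482, -0.1342, 0.2711]
eef_rot: [0.64, 0.3, 0.641, -0.3]
force: [-4.7, 0.0, 14.7]
width: 0.0002
```

Request:
apply_moves --series '[{"offset": [0,0,-1],"spin": 0,"hand": 0},{"offset": [0,0,-1],"spin": 0,"hand": 0},{"offset": [0,0,-1],"spin": 0,"hand": 0},{"offset": [0,0,-1],"spin": 0,"hand": 0},{"offset": [0,0,-1],"spin": 0,"hand": 0},{"offset": [0,0,-1],"spin": 0,"hand": 0},{"offset": [0,0,-1],"spin": 0,"hand": 0},{"offset": [0,0,-1],"spin": 0,"hand": 0},{"offset": [0,0,-1],"spin": 0,"hand": 0},{"offset": [0,0,-1],"spin": 0,"hand": 0}]'

```text
t: 17.65
tcp_pos: [0.482, -0.1344, 0.2711]
eef_rot: [0.64, 0.3, 0.641, -0.3]
force: [-4.9, -0.1, 16.5]
width: 0.0001
```

Run:
```python
from h import *
st(); est('top',z=.094,fn='q2t.png'); est('scene',z=.094,fn='q2s.png'); est('top',z=.094); est('scene',z=.094);st()
```

```text
t 17.65 tcp [ 0.482  -0.1344  0.2711] toolx [-0.001  0.001 -1.   ] jaw deg 39.8 F [-4.93 -0.14 16.54] w 0.0001 j [-0.31  0.42  0.57  2.11 -0.35  0.7   1.19]
top vial -44.0 37.5 bubble (np.float64(-7.0), np.float64(9.5)) b=4.5 lines -13.0 16.0
scene vial -34.5 41.0 bubble (np.float64(-4.5), np.float64(10.5)) b=-0.2 lines -11.5 18.0
top vial -44.0 37.5 bubble (np.float64(-7.0), np.float64(9.5)) b=4.5 lines -13.0 16.5
scene vial -34.5 41.0 bubble (np.float64(-4.5), np.float64(10.5)) b=-0.2 lines -11.5 18.0
t 17.85 tcp [ 0.4819 -0.1344  0.2711] toolx [-0.001  0.001 -1.   ] jaw deg 39.8 F [-4.79  0.11 16.08] w 0.0000 j [-0.31  0.42  0.57  2.11 -0.35  0.7   1.19]
```

View pics/q2s.png

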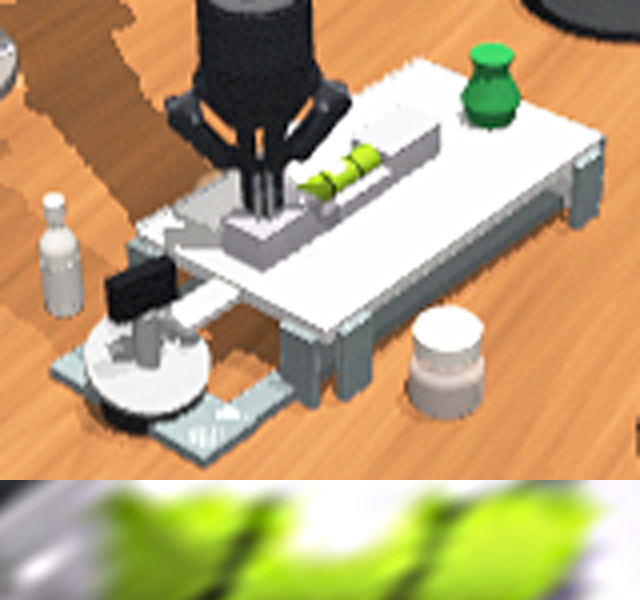

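View pics/q2t.png

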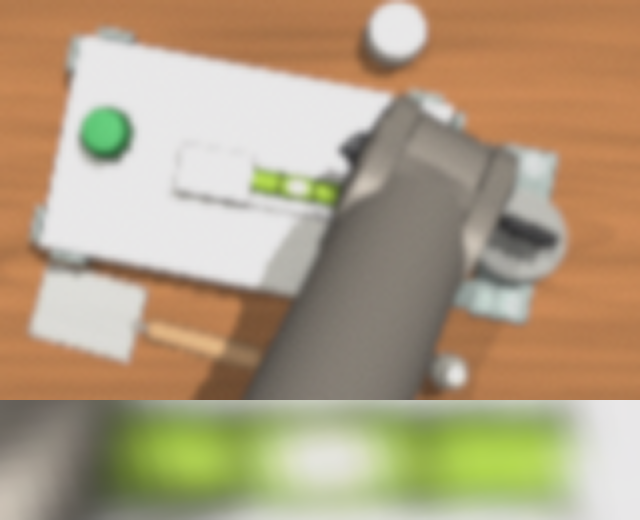

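Run:
```python
from h import *
st(); print(env.sign_off())
```

```text
t 17.85 tcp [ 0.4819 -0.1344  0.2711] toolx [-0.001  0.001 -1.   ] jaw deg 39.8 F [-4.79  0.11 16.08] w 0.0000 j [-0.31  0.42  0.57  2.11 -0.35  0.7   1.19]
the job is handed in; nothing more can be done
None
```

I levelled the shelf and handed the job in at 17.85 s, with the level still pressed down and the bubble between the lines. The hand-in gave no verdict.

- **First press:** about 20 N on the foot end of the level brought the shelf fully down. The bubble settled about 19 mm off centre, away from the foot.
- **Knob:** I gripped the wing and turned it clockwise by 1.12 rad in two steps, from about 0.69 to about 1.8 rad. The angles come from the wing's direction in the images and the measured hand rotation. After I let go, the bubble read about -11 mm.
- **Final press:** I pressed again at about 16 N. The bubble moved the same 11 mm or so as in the first press, so I take the cushion to be at its stop. There is no direct cushion reading.
- **Last check:** the bubble was steady at about 0 mm (±2 mm) relative to the two lines in both views.
- **A disagreement:** the top view's automatic figure was +4.5 mm, because the gripper hides the foot-side end of the vial there. I set it aside; measured against the two lines in the same image, the bubble was at about 0.
- **Other things:** the level still lies along the shelf. In the last pictures, the vase, jar, scraper and glue stick show no visible change. The tape, carton and spool are outside those pictures, and the arm did not go near them.

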